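# Put the hole saws away in their nests

## Robot

A 6-joint arm with a two-finger parallel gripper is mounted at the origin on the work surface. World frame = base frame: x ahead of the robot, y to its left, z up, the work surface at z = 0. Lengths are in m, angles in degrees, forces in N, time in s.
With the tool pointing down it reaches from about 0.35 to 0.875 m from the base axis. Payload 4.2 kg.
Tool frame: the origin (TCP) lies on the front face of the gripper's body, between the roots of the fingers; the fingertips stand 70 mm ahead of it and the grasp point (between the pads) lies 51 mm ahead of it (r.nose_length is the distance from the TCP to the fingertips, in m); z points along the fingers, y is the direction in which the jaws open and shut (so a half turn about z gives the same grasp; the last joint's range is limited). The gripper opens to 87 mm and grips with 3 to 60 N. Pads are 19 mm wide; open, the fingers measure 117 mm over their backs; the gripper's body (75 mm by 190 mm) begins 51 mm behind the grasp point.
Start: joints at [79.905, 22.042, 0.453, 0, -68.411, -14.817], TCP at [0.263, 0.567, 0.292] pointing down, gripper open.
Joint ranges: [-179.83, 179.83], [-69.29, 118.12], [-61.27, 80.66], [-181.25, 117.63], [-171.15, -9.14], [-177.46, 177.46]. Speed limits (degrees/s): [159.86, 159.86, 180, 180, 180, 180].

## Interface

Orientations are given as a 3x3 rotation matrix whose columns are the frame's x, y, z axes.
In Python, from station import telemetry, capture, order, r gives the robot as it stands.
- The arm moves only by the tool drive_tool, never from a script. Its argument "series" is a list of rows, each a list of 4 numbers: the shift along the tool's x, y, z as a fraction of full scale, then the turn about the tool's z as a fraction of full scale. In form: [[dx, dy, dz, turn], ...]. A call has 1 to 10 rows; each row is the pose to reach, as a shift and turn from the pose commanded when the call began, along the tool's axes at that moment; what a row does not reach only later rows make up. Full scale, the value 1, is 0.12 m for a shift and 2 rad for a turn. A row lasts 1/8 s, in which the tool goes at most 62.5 mm and 10.7 degrees, less where a joint would pass 70% of its speed; a pose out of reach is approached as far as the arm can. A call with a number of a shift or a turn outside -1 to 1 is refused whole. A call with a gripper value outside its range is refused whole. "fingers" is the finger opening in mm, from 0 to 87, set as the call begins (left out, the last holds). The fingers move at their own pace and stop on an object; the grip force is fixed at half the most. Time passes only in rows, so rows that repeat a pose let the fingers close. It gives the time, the measured TCP pose, the force and the opening at its end, in the units of the state.
- telemetry.sense(): the state, without advancing time (a new reading comes with each control period).
- capture(name): name is "side" or "top"; returns a dict with "color" (480x640x3 uint8, blue, green, red), "fx", "fy", "cx", "cy" (pixels), "k1" (the pictures are not rectified: a ray, as slopes to the right and down, at radius r is drawn at 1 + k1 r^2 times it, then the intrinsics apply), "eye" and "attitude" of the camera in the world. Camera axes: x right, y up, looking along -z (the intrinsics and any distortion apply to the point x, -y, -z); pixel columns grow to the right and rows downward; lengths in m; the calibration is good to about 2 mm. A picture is of the moment at which its call begins. There is no depth.
- order.finish_job(): hands the job in, once; it reports no verdict.
The state is a dict: "time_s": time; "joints": joint angles; "joint_velocities": joint speeds; "effort": joint torques, N m; "tcp_pos": TCP position; "ee_rot": TCP orientation; "wrist_force": force on the tool from outside, world axes, zero at the start; "moment": the same for the moment, N m; "gripper_width": opening from 0.0 (shut) to 1.0 (fully open).
Only numpy, scipy, OpenCV 4.12 (cv2) and the standard library are available. Lean on these libraries where they do the work, as an engineer would, in place of code of your own. Each camera call takes 0.05 s, during which the arm holds its last target. There are 200 camera calls.

## Task

Put the four blue hole saws away, each standing teeth down on the floor of the round recess of its own wooden nest: the smallest saw in the smallest nest, the next size in the next, and so on up to the largest. Set them down without dropping them, let go of them all, and leave the sanding drum and the glue bottle standing where they are.

Things in the scene. Friction and masses are not known exactly. Their poses are not given: they have to be found in the camera images.
- saw_26_center (a point): The smallest of four loose blue hole saws, teeth down: blue cup 26 mm in diameter, 40 mm high, closed on top; on it a dark hub 18 mm wide, 6 mm high; then an upright steel shank, 12 mm in diameter, to grip it by, from 46 to 90 mm above the teeth. About 0.1 kg. Point on its axis at half height, 45 mm above the teeth (shank's middle is 23 mm higher); z up.
- saw_38_center (a point): The second smallest of four loose blue hole saws, teeth down: blue cup 38 mm in diameter, 40 mm high, closed on top; on it a dark hub 18 mm wide, 6 mm high; then an upright steel shank, 12 mm in diameter, to grip it by, from 46 to 90 mm above the teeth. About 0.15 kg. Point on its axis at half height, 45 mm above the teeth (shank's middle is 23 mm higher); z up.
- saw_50_center (a point): The second largest of four loose blue hole saws, teeth down: blue cup 50 mm in diameter, 40 mm high, closed on top; on it a dark hub 18 mm wide, 6 mm high; then an upright steel shank, 12 mm in diameter, to grip it by, from 46 to 90 mm above the teeth. About 0.2 kg. Point on its axis at half height, 45 mm above the teeth (shank's middle is 23 mm higher); z up.
- saw_62_center (a point): The largest of four loose blue hole saws, teeth down: blue cup 62 mm in diameter, 40 mm high, closed on top; on it a dark hub 18 mm wide, 6 mm high; then an upright steel shank, 12 mm in diameter, to grip it by, from 46 to 90 mm above the teeth. About 0.26 kg. Point on its axis at half height, 45 mm above the teeth (shank's middle is 23 mm higher); z up.
- nest_26_floor (a point): The smallest of four pale wooden nests, a square block 66 mm wide and 22 mm high, fixed to the bench, with a round recess 42 mm in diameter and 14 mm deep with a dark floor in its top, for the 26 mm hole saw (8 mm of room all round). Point at the centre of the recess floor, 8 mm above the bench top; z axis up.
- nest_38_floor (a point): The second smallest of four pale wooden nests, a square block 78 mm wide and 22 mm high, fixed to the bench, with a round recess 54 mm in diameter and 14 mm deep with a dark floor in its top, for the 38 mm hole saw (8 mm of room all round). Point at the centre of the recess floor, 8 mm above the bench top; z axis up.
- nest_50_floor (a point): The second largest of four pale wooden nests, a square block 90 mm wide and 22 mm high, fixed to the bench, with a round recess 66 mm in diameter and 14 mm deep with a dark floor in its top, for the 50 mm hole saw (8 mm of room all round). Point at the centre of the recess floor, 8 mm above the bench top; z axis up.
- nest_62_floor (a point): The largest of four pale wooden nests, a square block 102 mm wide and 22 mm high, fixed to the bench, with a round recess 78 mm in diameter and 14 mm deep with a dark floor in its top, for the 62 mm hole saw (8 mm of room all round). Point at the centre of the recess floor, 8 mm above the bench top; z axis up.
- sanding_drum_center (a point): Bystander: a reddish-brown sanding drum, loose, standing upright, 44 mm in diameter, drum 52 mm high with a thin 8 mm spindle on top, 77 mm in all. It is not a hole saw. Point at half height on its axis, 38.5 mm above its underside.
- glue_bottle_center (a point): Bystander: a yellow glue bottle with an orange cap, loose, standing upright, 56 mm in diameter, 140 mm high. Point at half height on its axis.
Not all that is in view belongs to the job. Leave any purple or turquoise look-alike of the part that bears saw_38_center alone.

How it is judged (in metres and radians):
At the end, for the whole second after the job is handed in: Each hole saw stands upright (within 0.1 rad) in the nest of its own size rank, axis within 11 mm of the recess centre, teeth on its floor (within 4 mm), at rest and released; sanding drum and glue bottle upright (within 0.1 rad) and within 20 mm of where they were (horizontal distance between saw_26_center and nest_26_floor below 0.011 m and z of saw_26_center in the frame of nest_26_floor between 0.041 and 0.049 m and angle between each of saw_26_center, saw_38_center, saw_50_center, saw_62_center, sanding_drum_center, glue_bottle_center's own z axis and vertical below 0.1 rad and linear speed of each of saw_26, saw_38, saw_50, saw_62 below 0.02 m/s and contact force between each of saw_26, saw_38, saw_50, saw_62 and the fingers below 0.1 N and horizontal distance between saw_38_center and nest_38_floor below 0.011 m and z of saw_38_center in the frame of nest_38_floor between 0.041 and 0.049 m and horizontal distance between saw_50_center and nest_50_floor below 0.011 m and z of saw_50_center in the frame of nest_50_floor between 0.041 and 0.049 m and horizontal distance between saw_62_center and nest_62_floor below 0.011 m and z of saw_62_center in the frame of nest_62_floor between 0.041 and 0.049 m and distance of each of sanding_drum_center, glue_bottle_center from where it was at the start of the episode below 0.02 m); the robot touches nothing.
It fails at once if a hole saw is dropped or thrown (moves free of the fingers faster than 0.7 m/s, a fall of about 25 mm) ((linear speed of saw_26 above 0.7 m/s and contact force between saw_26 and the fingers below 0.1 N) or (linear speed of saw_38 above 0.7 m/s and contact force between saw_38 and the fingers below 0.1 N) or (linear speed of saw_50 above 0.7 m/s and contact force between saw_50 and the fingers below 0.1 N) or (linear speed of saw_62 above 0.7 m/s and contact force between saw_62 and the fingers below 0.1 N)).
It fails at once if the sanding drum is shifted more than 20 mm or tipped (distance of sanding_drum_center from where it was at the start of the episode above 0.02 m or angle between sanding_drum_center's own z axis and vertical above 0.2 rad).
It fails at once if the glue bottle is shifted more than 20 mm or tipped (distance of glue_bottle_center from where it was at the start of the episode above 0.02 m or angle between glue_bottle_center's own z axis and vertical above 0.2 rad).
It also fails if it takes over 99 s, if anything falls off the work surface, if the arm or the gripper's body presses on something with over 40 N, if the wrist force passes 120 N, or if a joint passes its speed limit or range.

## Working session

There is one attempt and no reset: what is moved stays moved. The work goes in short steps, Python scripts to look and compute and a tool call to move; the robot and the scene stay as the last step left them, time stands still between calls to the robot, and variables do not carry over. Pictures are saved under pics/ and viewed, about 12 in all and at most 16, crops included, and the job is handed in when it is done.

Besides the shell and the picture viewer there is one more tool, called after "Request:" as a command line: name --pt "numbers of a row" for each row, then --argument value for the rest. drive_tool: Moves the arm, as the interface text tells. Shift numbers are shares of 0.12 m and turn numbers shares of 2 rad, none past 1 either way. Its arguments: {"type":"object","properties":{"series":{"type":"array","items":{"type":"array","items":{"type":"number","minimum":-1,"maximum":1}}},"fingers":{"type":"number"}},"required":["series"]}

```bash
ls; mkdir -p pics
python3 - <<'E'
from station import telemetry, capture, order, r
import cv2,numpy as np
s=telemetry.sense(); print(s)
for n in ("side","top"):
    c=capture(n); cv2.imwrite(f"pics/{n}0.png",c["color"]); print(n,{k:v for k,v in c.items() if k!="color"})
E
```

```text
pics
{'time_s': 0.0, 'joints': array([ 7.99029280e+01,  2.20921470e+01,  3.79346435e-01, -2.98545807e-02,
       -6.84127579e+01, -1.48164414e+01]), 'joint_velocities': array([-0.00061086, -0.00816726,  0.07378287,  0.03981384, -0.09053616,
        0.02452698]), 'effort': array([ 1.80422267e-04, -3.90666175e+01,  1.87409109e+01,  4.22010273e+00,
        1.10590787e-02, -1.84883106e-04]), 'tcp_pos': array([0.2630648 , 0.56643425, 0.29113965]), 'ee_rot': array([[ 9.06863729e-01, -4.21423108e-01, -8.61190062e-04],
       [-4.21423977e-01, -9.06861365e-01, -2.07247781e-03],
       [ 9.24100445e-05,  2.24238110e-03, -9.99997482e-01]]), 'wrist_force': array([ 0.34559607, -0.37871831, -0.25233472]), 'moment': array([ 0.0196098 , -0.00094428,  0.03993085]), 'gripper_width': 0.9992714840603286}
side {'fx': 543.1889407579517, 'fy': 543.1889407579517, 'cx': 323.66844663445085, 'cy': 245.04739046871438, 'k1': -0.05783573069315485, 'eye': array([ 0.07441241, -0.60667902,  0.71028555]), 'attitude': array([[ 7.73888675e-01,  4.04256733e-01, -4.87516987e-01],
       [-6.33321654e-01,  4.94034362e-01, -5.95679219e-01],
       [ 4.28085136e-05,  7.69744466e-01,  6.38352141e-01]])}
top {'fx': 473.50001338488397, 'fy': 473.50001338488397, 'cx': 310.44540236966884, 'cy': 228.8028745749686, 'k1': 0.011670456334998284, 'eye': array([0.45744782, 0.00472925, 1.19220552]), 'attitude': array([[ 0.02189033,  0.99603957, -0.08617413],
       [-0.99974597,  0.02227134,  0.00346236],
       [ 0.00536787,  0.08607645,  0.99627407]])}
```

View pics/top0.png

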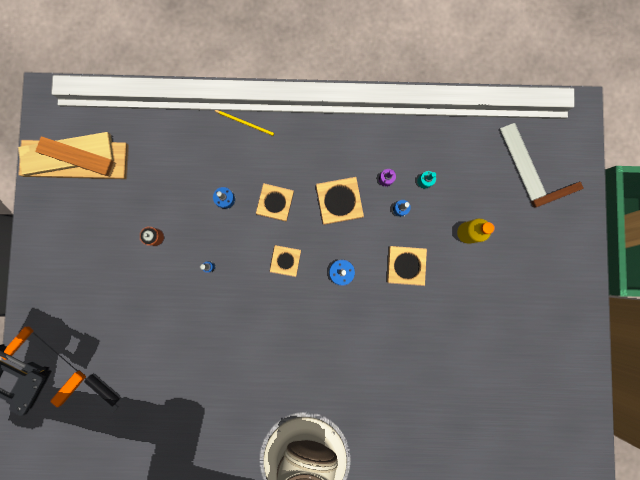

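View pics/side0.png

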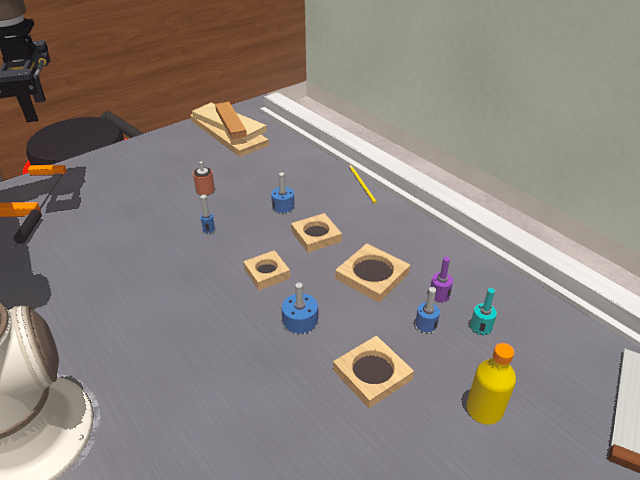

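Top view: the blue saws are at about (342,272), (223,197), (402,208) and (207,267), apparently 62, 50, 38 and 26 in that order. The nests are at (340,200), (407,265), (275,202) and (286,261). Things that could be mistaken for them are the purple one (387,177), the turquoise one (428,179) and the drum (151,237). The bottle is at (480,231).

```bash
cat > h.py <<'E'
from station import telemetry, capture, order, r
import cv2,numpy as np
def cast(c,uv,z):
    uv=np.atleast_2d(np.asarray(uv,float))
    K=np.array([[c["fx"],0,c["cx"]],[0,c["fy"],c["cy"]],[0,0,1]])
    p=cv2.undistortPoints(uv.reshape(-1,1,2),K,np.array([c["k1"],0,0,0.])).reshape(-1,2)
    d=np.c_[p[:,0],-p[:,1],-np.ones(len(p))]@np.asarray(c["attitude"]).T
    e=np.asarray(c["eye"]); return e+d*((z-e[2])/d[:,2])[:,None]
def blobs(c,lo,hi,amin=25,close=3):
    m=cv2.inRange(cv2.cvtColor(c["color"],cv2.COLOR_BGR2HSV),np.array(lo),np.array(hi))
    m=cv2.morphologyEx(m,cv2.MORPH_CLOSE,np.ones((close,close),np.uint8))
    cs,_=cv2.findContours(m,cv2.RETR_EXTERNAL,cv2.CHAIN_APPROX_NONE)
    return [k for k in cs if cv2.contourArea(k)>=amin]
def hullmid(c,k,z):
    P=cast(c,cv2.convexHull(k).reshape(-1,2),z)[:,:2].astype(np.float32)
    M=cv2.moments(P.reshape(-1,1,2)); 
    (_,_),wh,_=cv2.minAreaRect(P)
    return np.array([M["m10"],M["m01"]])/M["m00"],sorted(np.array(wh)*1000)
E
python3 - <<'E'
from h import *
np.set_printoptions(precision=4,suppress=True)
for n in ("top","side"):
    c=capture(n); print(n)
    def show(tag,ks,z,ok=lambda p:.3<p[0]<.8 and abs(p[1])<.45):
        for k in ks:
            p,wh=hullmid(c,k,z)
            if ok(p): print(tag,cv2.boundingRect(k),p,np.round(wh,1))
    show("blue",blobs(c,(100,120,60),(125,255,255)),.02)
    show("wood",blobs(c,(10,60,120),(24,190,255),300),.011)
    # recess floors inside wood
    w=blobs(c,(10,60,120),(24,190,255),300)
    hsv=cv2.cvtColor(c["color"],cv2.COLOR_BGR2HSV)
    for k in w:
        m=np.zeros((480,640),np.uint8); cv2.drawContours(m,[cv2.convexHull(k)],-1,255,-1)
        m&=cv2.inRange(hsv,np.array((0,0,0)),np.array((180,255,60)))
        cs,_=cv2.findContours(m,cv2.RETR_EXTERNAL,cv2.CHAIN_APPROX_NONE)
        show("hole",[q for q in cs if cv2.contourArea(q)>60],.015)
    show("yellow",blobs(c,(22,150,100),(32,255,255)),.05)
    show("drum",blobs(c,(3,100,40),(10,220,200)),.026)
    im=c["color"]
    crop=im[160:300,190:500] if n=="top" else im[150:420,180:520]
    cv2.imwrite(f"pics/crop_{n}.png",cv2.resize(crop,None,fx=2.3 if n=="top" else 2.2,fy=2.3 if n=="top" else 2.2,interpolation=cv2.INTER_CUBIC))
E
```

```text
top
blue (203, 262, 12, 10) [0.46   0.2509] [22.1 27.3]
blue (329, 260, 26, 25) [ 0.4536 -0.0781] [58.9 61.8]
blue (394, 200, 17, 16) [ 0.6174 -0.2262] [36.8 40.5]
blue (213, 187, 22, 21) [0.6329 0.2196] [49.3 53.5]
wood (388, 246, 39, 40) [ 0.4736 -0.2419] [92.4 93.1]
wood (270, 245, 31, 32) [0.4788 0.0623] [67.9 68.8]
wood (256, 183, 38, 38) [0.626  0.0932] [80.2 81.2]
wood (316, 177, 48, 48) [ 0.6337 -0.0709] [104.3 106.2]
hole (395, 254, 25, 24) [ 0.4732 -0.2403] [56.9 59.7]
hole (278, 253, 15, 16) [0.4787 0.0618] [34.7 37.1]
hole (265, 193, 20, 19) [0.6246 0.092 ] [45.5 47.7]
hole (325, 186, 30, 29) [ 0.6327 -0.0704] [70.9 72.8]
yellow (468, 219, 23, 23) [ 0.5624 -0.4064] [50.6 55.6]
drum (140, 227, 24, 19) [0.5317 0.3923] [43.4 57.9]
side
blue (416, 303, 24, 30) [ 0.6174 -0.2246] [36.8 68.4]
blue (282, 294, 36, 39) [ 0.4541 -0.077 ] [61.7 90. ]
blue (201, 214, 13, 19) [0.4592 0.2496] [23.7 63.8]
blue (272, 187, 22, 25) [0.634  0.2201] [47.3 93.4]
wood (333, 336, 81, 72) [ 0.4732 -0.2418] [102.3 103. ]
wood (243, 250, 47, 40) [0.4783 0.0599] [76.1 89.6]
wood (335, 243, 75, 59) [ 0.6319 -0.0718] [115.2 123.6]
wood (291, 213, 51, 40) [0.6241 0.0901] [ 90.8 104.4]
yellow (467, 359, 49, 65) [ 0.5589 -0.3984] [ 57.8 117.6]
yellow (351, 168, 25, 35) [0.7781 0.1171] [  7.6 142.9]
drum (193, 170, 22, 25) [0.5286 0.3856] [ 44.6 105.3]
```

View pics/crop_top.png

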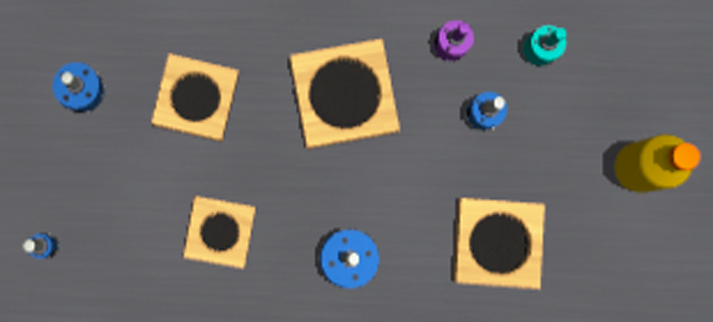

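All cross-checks agree, both the two views and block against recess (within about 2 mm, sizes correct). The ranks are clear: the largest saw is at (342,272) and so on down. I'll move toward the 26 saw, aligning the tool yaw with the world.

```bash
cat >> h.py <<'E'
S={26:(.4596,.2502),38:(.6174,-.2254),50:(.6335,.2199),62:(.4538,-.0776)}
N={26:(.4785,.061),38:(.625,.0915),50:(.4733,-.2412),62:(.6328,-.0711)}
def go(*p):
    s=telemetry.sense(); R=s["ee_rot"]; d=np.array(p)-s["tcp_pos"]
    print("shift",np.round(R.T@d/.12,3),"turn to yaw0",round(np.arctan2(R[1,0],R[0,0])/2,4),"w",round(s["gripper_width"]*87,1),"t",s["time_s"],"tcp",np.round(s["tcp_pos"],4),"F",np.round(s["wrist_force"],1))
E
python3 -c "
from h import *
go(*S[26],.24)"
```

```text
shift [2.596 1.701 0.432] turn to yaw0 -0.2174 w 87.1 t 0.2 tcp [0.2631 0.5666 0.2916] F [-0.6  0.4 -0.3]
```

Request:
drive_tool --pt "0.3 0.2 0 -0.07" --pt "0.65 0.43 0 -0.14" --pt "1 0.66 0 -0.217" --pt "1 0.66 0 -0.217" --fingers 45

```text
time_s: 0.7
tcp_pos: [0.3398, 0.4418, 0.2925]
ee_rot: [[1.0, -0.004, -0.0], [-0.004, -1.0, -0.0], [-0.0, 0.0, -1.0]]
wrist_force: [-1.0, 0.4, 0.7]
gripper_width: 0.627
```

```bash
python3 -c "
from h import *
go(*S[26],.24)"
```

```text
shift [1.004 1.593 0.438] turn to yaw0 -0.0019 w 54.5 t 0.7 tcp [0.3398 0.4418 0.2925] F [-1.   0.4  0.7]
```

Request:
drive_tool --pt "0.3 0.3 0.1 -0.002" --pt "0.65 0.65 0.2 -0.002" --pt "1 1 0.43 -0.002" --pt "1 1 0.43 -0.002"

```text
time_s: 1.2
tcp_pos: [0.4596, 0.3217, 0.2381]
ee_rot: [[1.0, -0.002, -0.004], [-0.002, -1.0, -0.004], [-0.004, 0.004, -1.0]]
wrist_force: [-0.1, 0.4, 0.3]
gripper_width: 0.518
```

Request:
drive_tool --pt "0 0.3 0" --pt "0 0.593 0" --pt "0 0.593 0"

```text
schema error: expected 4 numbers
```

```bash
python3 -c "
from h import *
go(*S[26],.121)"
```

```text
shift [0.005 0.592 0.978] turn to yaw0 -0.0011 w 45.1 t 1.2 tcp [0.4596 0.3217 0.2381] F [-0.1  0.4  0.3]
```

Request:
drive_tool --pt "0 0.3 0 0" --pt "0 0.596 0 0" --pt "0 0.596 0 0" --pt "0 0.596 0.3 0" --pt "0 0.596 0.6 0" --pt "0 0.596 0.6 0"

```text
time_s: 1.95
tcp_pos: [0.4577, 0.2533, 0.1666]
ee_rot: [[1.0, 0.004, -0.004], [0.004, -1.0, -0.004], [-0.004, 0.004, -1.0]]
wrist_force: [-0.3, 0.2, 0.1]
gripper_width: 0.517
```

```bash
python3 -c "
from h import *
go(*S[26],.121)
c=capture('side');cv2.imwrite('pics/a1.png',cv2.resize(c['color'][60:300,100:340],None,fx=2.5,fy=2.5))"
```

```text
shift [0.017 0.025 0.38 ] turn to yaw0 0.0022 w 45.0 t 1.95 tcp [0.4577 0.2533 0.1666] F [-0.3  0.2  0.1]
```

View pics/a1.png

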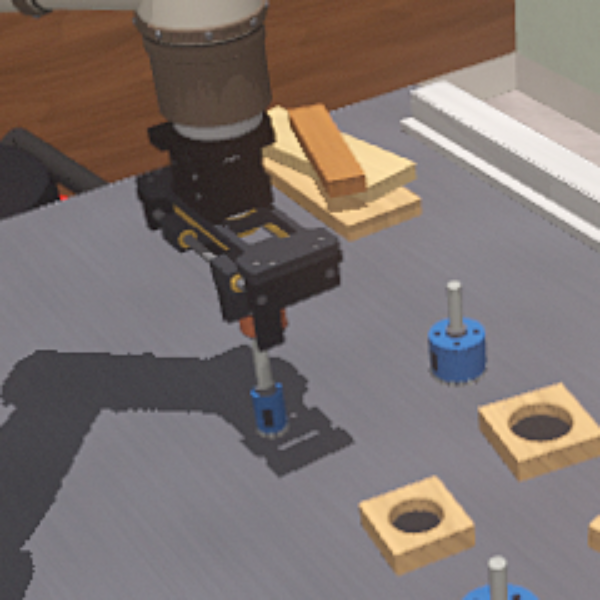

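The gripper straddles the 26 saw's shank (crop pixel about (262,365)) and the drum sits behind it, clear. Next I descend and close.

Request:
drive_tool --pt "0.015 0.025 0.2 0" --pt "0.015 0.025 0.38 0" --pt "0.015 0.025 0.38 0"

```text
time_s: 2.38
tcp_pos: [0.4609, 0.2506, 0.1235]
ee_rot: [[1.0, 0.004, 0.0], [0.004, -1.0, -0.0], [0.0, 0.0, -1.0]]
wrist_force: [-0.1, -1.0, 0.8]
gripper_width: 0.52
```

Request:
drive_tool --pt "0 0 0 0" --pt "0 0 0 0" --pt "0 0 0 0" --pt "0 0 0 0" --pt "0 0 0 0" --pt "0 0 0 0" --fingers 0

```text
time_s: 3.12
tcp_pos: [0.4607, 0.2499, 0.1232]
ee_rot: [[1.0, 0.003, 0.0], [0.003, -1.0, -0.0], [0.0, 0.0, -1.0]]
wrist_force: [0.5, -0.1, 1.8]
gripper_width: 0.131
```

```bash
python3 -c "
from h import *
go(*N[26],.129)"
```

```text
shift [ 0.143  1.574 -0.048] turn to yaw0 0.0016 w 11.4 t 3.125 tcp [0.4607 0.2499 0.1232] F [ 0.5 -0.1  1.8]
```

Request:
drive_tool --pt "0 0 -0.2 0" --pt "0 0 -0.42 0" --pt "0.04 0.25 -0.42 0" --pt "0.08 0.6 -0.42 0" --pt "0.14 0.95 -0.42 0" --pt "0.14 1 -0.42 0" --pt "0.14 1 -0.42 0"

```text
time_s: 4.0
tcp_pos: [0.4778, 0.1298, 0.1733]
ee_rot: [[1.0, 0.002, -0.0], [0.002, -1.0, 0.0], [-0.0, -0.0, -1.0]]
wrist_force: [0.3, 0.2, -0.4]
gripper_width: 0.13
```

Request:
drive_tool --pt "0 0.25 0 0" --pt "0 0.574 0 0" --pt "0 0.574 0 0"

```text
time_s: 4.38
tcp_pos: [0.4777, 0.0604, 0.1732]
ee_rot: [[1.0, 0.002, -0.001], [0.002, -1.0, -0.0], [-0.001, 0.0, -1.0]]
wrist_force: [-0.2, 0.3, -0.7]
gripper_width: 0.127
```

```bash
python3 -c "
from h import *
go(*N[26],.1312)
for n in ('top','side'):
    c=capture(n)
    for k in blobs(c,(100,120,60),(125,255,255)):
        p,wh=hullmid(c,k,.062)
        print(n,cv2.boundingRect(k),p,np.round(wh,1))
cv2.imwrite('pics/a2.png',cv2.resize(c['color'][120:360,150:390],None,fx=2.5,fy=2.5))"
```

```text
shift [ 0.007 -0.005  0.35 ] turn to yaw0 0.0009 w 11.0 t 4.375 tcp [0.4777 0.0604 0.1732] F [-0.2  0.3 -0.7]
top (329, 260, 26, 25) [ 0.45371539 -0.07508762] [56.8 59.5]
top (395, 200, 16, 16) [ 0.61169175 -0.21835634] [36.3 36.4]
top (213, 187, 22, 21) [0.62657732 0.21188108] [47.6 51.6]
side (418, 303, 22, 30) [ 0.58508712 -0.24807187] [34.3 63.8]
side (282, 294, 36, 39) [ 0.43091768 -0.10912765] [57.9 84.5]
side (256, 236, 15, 20) [0.48100253 0.069739  ] [24.4 55.3]
```

View pics/a2.png

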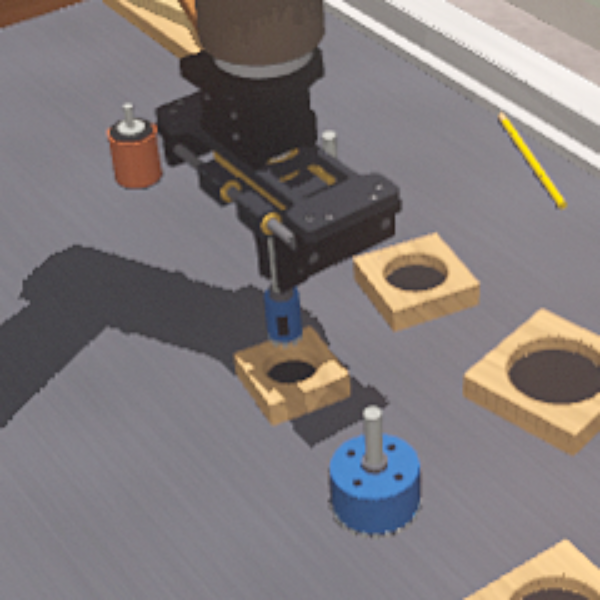

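The 26 saw hangs straight over the smallest nest (crop (283,310)). Corrected to its true height, the side view puts it at (.476,.061), as wanted. Lowering it now.

Request:
drive_tool --pt "0.005 0 0.15 0" --pt "0.005 0 0.28 0" --pt "0.005 0 0.31 0" --pt "0.005 0 0.34 0" --pt "0.005 0 0.35 0" --pt "0.005 0 0.355 0" --pt "0.005 0 0.355 0"

```text
time_s: 5.35
tcp_pos: [0.4789, 0.0612, 0.1312]
ee_rot: [[1.0, 0.003, 0.001], [0.003, -1.0, 0.0], [0.001, -0.0, -1.0]]
wrist_force: [-1.0, -0.1, -0.3]
gripper_width: 0.124
```

```bash
python3 -c "
from h import *
go(*N[26],.1312)"
```

```text
shift [-0.004  0.001  0.   ] turn to yaw0 0.0016 w 10.8 t 5.35 tcp [0.4789 0.0612 0.1312] F [-1.  -0.1 -0.3]
```

Request:
drive_tool --pt "0 0 0.008 0" --pt "0 0 0.012 0" --pt "0 0 0.012 0"

```text
time_s: 5.72
tcp_pos: [0.4793, 0.0611, 0.1311]
ee_rot: [[1.0, 0.004, 0.002], [0.004, -1.0, 0.0], [0.002, -0.0, -1.0]]
wrist_force: [-2.8, 0.1, 11.4]
gripper_width: 0.128
```

Request:
drive_tool --pt "0 0 0 0" --pt "0 0 0 0" --pt "0 0 0 0" --pt "0 0 0 0" --pt "0 0 -0.3 0" --pt "0 0 -0.6 0" --pt "0 0 -1 0" --pt "0 0 -1 0" --fingers 45

```text
time_s: 6.72
tcp_pos: [0.4805, 0.0617, 0.2532]
ee_rot: [[1.0, 0.004, 0.009], [0.004, -1.0, 0.003], [0.009, -0.003, -1.0]]
wrist_force: [-0.5, -0.7, -1.1]
gripper_width: 0.514
```

```bash
python3 -c "
from h import *
go(*S[50],.24)
c=capture('side')
for k in blobs(c,(100,120,60),(125,255,255)):
        p,wh=hullmid(c,k,.028)
        print(cv2.boundingRect(k),p,np.round(wh,1))
cv2.imwrite('pics/a3.png',cv2.resize(c['color'][180:330,180:330],None,fx=3,fy=3))"
```

```text
shift [ 1.279 -1.313  0.126] turn to yaw0 0.0019 w 44.7 t 6.725 tcp [0.4805 0.0617 0.2532] F [-0.5 -0.7 -1.1]
(418, 303, 22, 29) [ 0.61207976 -0.22907699] [36.1 65.3]
(282, 294, 36, 39) [ 0.44968092 -0.08307796] [61.  88.9]
(258, 254, 14, 19) [0.47626891 0.06080224] [23.6 53.9]
(274, 187, 20, 26) [0.62744283 0.20806792] [41.5 95.5]
```

View pics/a3.png

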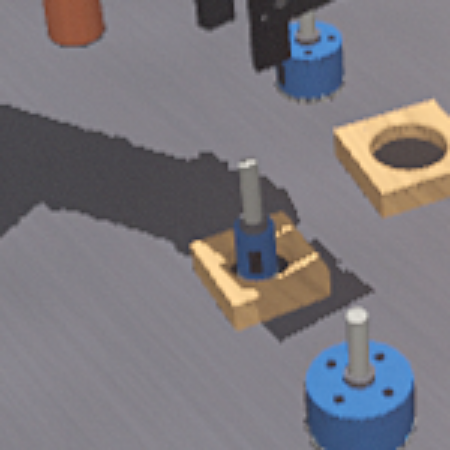

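The 26 saw stands in its nest at (.476,.061), upright, with contact felt at 11 N. Next is the 50 saw.

Request:
drive_tool --pt "0.3 -0.3 0 0" --pt "0.65 -0.65 0.05 0" --pt "1 -1 0.1 0" --pt "1 -1 0.1 0"

```text
time_s: 7.28
tcp_pos: [0.5994, 0.1836, 0.2328]
ee_rot: [[1.0, 0.005, -0.005], [0.005, -1.0, -0.003], [-0.005, 0.003, -1.0]]
wrist_force: [-1.0, -0.0, -1.6]
gripper_width: 0.514
```

Request:
drive_tool --pt "0.28 -0.31 0 0" --pt "0.28 -0.31 0 0" --pt "0.28 -0.31 0.3 0" --pt "0.28 -0.31 0.6 0" --pt "0.28 -0.31 0.6 0"

```text
time_s: 7.9
tcp_pos: [0.629, 0.2167, 0.1616]
ee_rot: [[1.0, 0.002, -0.008], [0.002, -1.0, -0.004], [-0.008, 0.004, -1.0]]
wrist_force: [-0.5, 0.5, -0.9]
gripper_width: 0.515
```

```bash
python3 -c "
from h import *
go(*S[50],.123)"
```

```text
shift [ 0.04  -0.028  0.322] turn to yaw0 0.001 w 44.8 t 7.9 tcp [0.629  0.2167 0.1616] F [-0.5  0.5 -0.9]
```

Request:
drive_tool --pt "0.015 -0.015 0.2 0" --pt "0.015 -0.015 0.31 0" --pt "0.015 -0.015 0.31 0" --pt "0.015 -0.015 0.31 0"

```text
time_s: 8.4
tcp_pos: [0.634, 0.2206, 0.1295]
ee_rot: [[1.0, 0.003, 0.002], [0.003, -1.0, 0.001], [0.002, -0.001, -1.0]]
wrist_force: [0.0, -0.1, 0.4]
gripper_width: 0.519
```

```bash
python3 -c "
from h import *
go(*S[50],.123)"
```

```text
shift [-0.005  0.006  0.054] turn to yaw0 0.0017 w 45.2 t 8.4 tcp [0.634  0.2206 0.1295] F [ 0.  -0.1  0.4]
```

Request:
drive_tool --pt "0 0 0.054 0" --pt "0 0 0.054 0" --pt "0 0 0.054 0"

```text
time_s: 8.78
tcp_pos: [0.6336, 0.2205, 0.1218]
ee_rot: [[1.0, 0.003, 0.0], [0.003, -1.0, -0.0], [0.0, 0.0, -1.0]]
wrist_force: [-0.1, -0.4, 0.8]
gripper_width: 0.514
```

Request:
drive_tool --pt "0 0 0 0" --pt "0 0 0 0" --pt "0 0 0 0" --pt "0 0 0 0" --pt "0 0 0 0" --pt "0 0 0 0" --fingers 0

```text
time_s: 9.52
tcp_pos: [0.6333, 0.2205, 0.1213]
ee_rot: [[1.0, 0.003, -0.001], [0.003, -1.0, -0.0], [-0.001, 0.0, -1.0]]
wrist_force: [-1.1, -0.2, -1.1]
gripper_width: 0.126
```

```bash
python3 -c "
from h import *
go(*N[50],.24)"
```

```text
shift [-1.346  3.843 -0.987] turn to yaw0 0.0015 w 11.0 t 9.525 tcp [0.6333 0.2205 0.1213] F [-1.1 -0.2 -1.1]
```

Request:
drive_tool --pt "0 0 -0.3 0" --pt "0 0 -0.65 0" --pt "0 0 -1 0" --pt "0 0 -1 0" --pt "-0.08 0.25 -1 0" --pt "-0.2 0.6 -1 0" --pt "-0.33 0.96 -1 0" --pt "-0.33 0.96 -1 0"

```text
time_s: 10.52
tcp_pos: [0.5925, 0.1025, 0.2404]
ee_rot: [[1.0, -0.0, -0.004], [-0.0, -1.0, -0.001], [-0.004, 0.001, -1.0]]
wrist_force: [-0.1, 0.6, -1.5]
gripper_width: 0.13
```

Request:
drive_tool --pt "-0.1 0.3 0 0" --pt "-0.22 0.65 0 0" --pt "-0.33 0.96 0 0" --pt "-0.33 0.96 0 0"

```text
time_s: 11.02
tcp_pos: [0.5541, -0.0115, 0.2408]
ee_rot: [[1.0, 0.0, -0.002], [0.0, -1.0, -0.0], [-0.002, 0.0, -1.0]]
wrist_force: [0.2, 0.3, -1.3]
gripper_width: 0.126
```

Request:
drive_tool --pt "-0.1 0.3 0 0" --pt "-0.22 0.65 0 0" --pt "-0.33 0.96 0 0" --pt "-0.33 0.96 0 0"

```text
time_s: 11.52
tcp_pos: [0.5156, -0.1263, 0.2411]
ee_rot: [[1.0, 0.001, -0.001], [0.001, -1.0, 0.0], [-0.001, -0.0, -1.0]]
wrist_force: [0.3, -0.0, -1.7]
gripper_width: 0.128
```

```bash
python3 -c "
from h import *
go(*N[50],.1293)"
```

```text
shift [-0.352  0.958  0.931] turn to yaw0 0.0004 w 11.2 t 11.525 tcp [ 0.5156 -0.1263  0.2411] F [ 0.3 -0.  -1.7]
```

Request:
drive_tool --pt "-0.1 0.3 0 0" --pt "-0.24 0.65 0 0" --pt "-0.35 0.955 0 0" --pt "-0.35 0.955 0 0" --pt "-0.35 0.955 0.3 0" --pt "-0.35 0.955 0.6 0" --pt "-0.35 0.955 0.6 0" --pt "-0.35 0.955 0.6 0"

```text
time_s: 12.52
tcp_pos: [0.4759, -0.2397, 0.1708]
ee_rot: [[1.0, 0.005, 0.002], [0.005, -1.0, -0.001], [0.002, 0.001, -1.0]]
wrist_force: [0.4, 0.1, -0.9]
gripper_width: 0.132
```

```bash
python3 -c "
from h import *
go(*N[50],.1293)
z=telemetry.sense()['tcp_pos'][2]-.1213+.02
c=capture('side')
for k in blobs(c,(100,120,60),(125,255,255)):
        p,wh=hullmid(c,k,z)
        print(cv2.boundingRect(k),p,np.round(wh,1))
cv2.imwrite('pics/a4.png',cv2.resize(c['color'][200:420,260:480],None,fx=2.5,fy=2.5))"
```

```text
shift [-0.022  0.012  0.346] turn to yaw0 0.0026 w 11.5 t 12.525 tcp [ 0.4759 -0.2397  0.1708] F [ 0.4  0.1 -0.9]
(358, 327, 33, 38) [ 0.47236966 -0.2402665 ] [48.7 70.3]
(282, 294, 36, 39) [ 0.42674348 -0.11508552] [57.4 83.5]
(258, 253, 14, 20) [0.45225557 0.02076108] [22.  50.6]
```

View pics/a4.png

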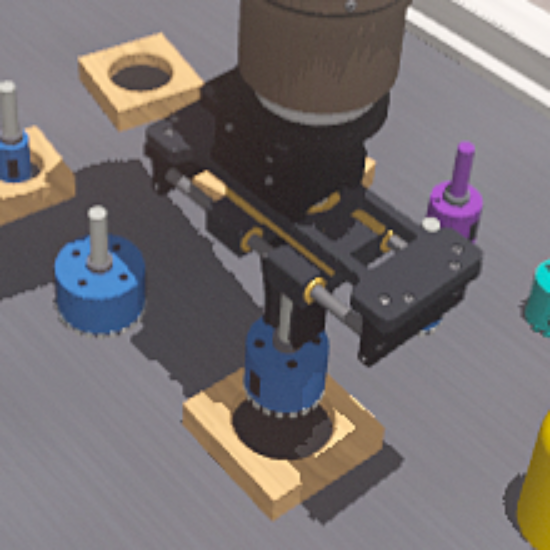

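The 50 saw hangs over its nest at (.472,-.240). Lowering, taking about half of the x correction.

Request:
drive_tool --pt "-0.01 0.01 0.15 0" --pt "-0.01 0.01 0.27 0" --pt "-0.01 0.01 0.31 0" --pt "-0.01 0.01 0.33 0" --pt "-0.01 0.01 0.345 0" --pt "-0.01 0.01 0.345 0"

```text
time_s: 13.32
tcp_pos: [0.4735, -0.2415, 0.129]
ee_rot: [[1.0, 0.004, 0.001], [0.004, -1.0, -0.0], [0.001, 0.0, -1.0]]
wrist_force: [-0.1, 0.3, 1.0]
gripper_width: 0.132
```

Request:
drive_tool --pt "0 0 0.006 0" --pt "0 0 0.012 0" --pt "0 0 0.012 0"

```text
time_s: 13.7
tcp_pos: [0.4735, -0.2415, 0.1289]
ee_rot: [[1.0, 0.004, 0.002], [0.004, -1.0, -0.001], [0.002, 0.001, -1.0]]
wrist_force: [-3.2, 2.8, 10.0]
gripper_width: 0.126
```

Contact at 10 N at the expected height. Release, then on to the 38 saw, avoiding the purple one.

Request:
drive_tool --pt "0 0 0 0" --pt "0 0 0 0" --pt "0 0 0 0" --pt "0 0 0 0" --pt "0 0 -0.3 0" --pt "0 0 -0.6 0" --pt "0 0 -0.9 0" --pt "0 0 -0.9 0" --fingers 45

```text
time_s: 14.7
tcp_pos: [0.4745, -0.2418, 0.238]
ee_rot: [[1.0, 0.004, 0.007], [0.004, -1.0, -0.002], [0.007, 0.002, -1.0]]
wrist_force: [0.1, -0.4, 0.5]
gripper_width: 0.514
```

```bash
python3 -c "
from h import *
go(*S[38],.17)"
```

```text
shift [ 1.187 -0.133  0.574] turn to yaw0 0.0018 w 44.7 t 14.7 tcp [ 0.4745 -0.2418  0.238 ] F [ 0.1 -0.4  0.5]
```

Request:
drive_tool --pt "0.35 -0.05 0 0" --pt "0.7 -0.1 0 0" --pt "1 -0.133 0 0" --pt "1 -0.133 0 0"

```text
time_s: 15.2
tcp_pos: [0.5945, -0.2245, 0.2326]
ee_rot: [[1.0, 0.004, -0.002], [0.004, -1.0, 0.0], [-0.002, -0.0, -1.0]]
wrist_force: [-0.5, 0.2, -0.3]
gripper_width: 0.517
```

Request:
drive_tool --pt "0.185 0 0 0" --pt "0.185 0 0 0" --pt "0.185 0 0.3 0" --pt "0.185 0 0.57 0" --pt "0.185 0 0.57 0" --pt "0.185 0 0.57 0"

```text
time_s: 15.95
tcp_pos: [0.6153, -0.2253, 0.1678]
ee_rot: [[1.0, 0.003, 0.001], [0.003, -1.0, -0.001], [0.001, 0.001, -1.0]]
wrist_force: [-0.6, -0.9, 0.2]
gripper_width: 0.516
```

```bash
python3 -c "
from h import *
go(*S[38],.123)
c=capture('side')
for k in blobs(c,(100,120,60),(125,255,255)):
        p,wh=hullmid(c,k,.028)
        print(cv2.boundingRect(k),p,np.round(wh,1))
cv2.imwrite('pics/a5.png',cv2.resize(c['color'][200:420,300:520],None,fx=2.5,fy=2.5))"
```

```text
shift [0.017 0.    0.374] turn to yaw0 0.0017 w 44.9 t 15.95 tcp [ 0.6153 -0.2253  0.1678] F [-0.6 -0.9  0.2]
(360, 373, 25, 10) [ 0.45191597 -0.26181511] [16.7 36.8]
(357, 345, 32, 27) [ 0.47925272 -0.23404751] [49.1 51.8]
(416, 303, 23, 29) [ 0.6104615  -0.22908323] [36.1 66. ]
(282, 294, 36, 40) [ 0.44958048 -0.08315279] [61.  91.1]
(258, 253, 14, 20) [0.47699458 0.06193529] [23.6 56.6]
```

View pics/a5.png

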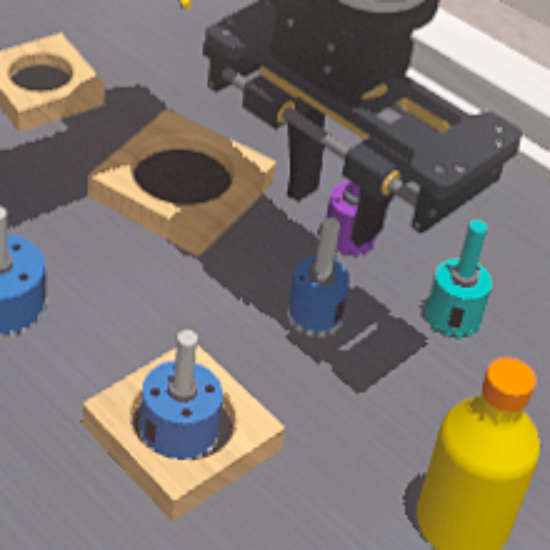

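The 50 saw stands in its nest (crop (182,410)). The open jaws straddle the 38 saw's shank (crop (328,248)), the purple one is clear behind, and the bottle is well away. Descending.

Request:
drive_tool --pt "0.015 0 0.2 0" --pt "0.015 0 0.374 0" --pt "0.015 0 0.374 0" --pt "0.015 0 0.374 0"

```text
time_s: 16.5
tcp_pos: [0.6179, -0.2252, 0.1235]
ee_rot: [[1.0, 0.004, 0.003], [0.004, -1.0, -0.001], [0.003, 0.001, -1.0]]
wrist_force: [-0.4, -0.2, 1.0]
gripper_width: 0.517
```

Request:
drive_tool --pt "0 0 0 0" --pt "0 0 0 0" --pt "0 0 0 0" --pt "0 0 0 0" --pt "0 0 0 0" --pt "0 0 0 0" --fingers 0

```text
time_s: 17.25
tcp_pos: [0.617, -0.225, 0.1216]
ee_rot: [[1.0, 0.003, -0.0], [0.003, -1.0, -0.0], [-0.0, 0.0, -1.0]]
wrist_force: [-0.1, 0.0, 0.1]
gripper_width: 0.13
```

```bash
python3 -c "
from h import *
go(*N[38],.24)"
```

```text
shift [ 0.075 -2.637 -0.987] turn to yaw0 0.0016 w 11.3 t 17.25 tcp [ 0.617  -0.225   0.1216] F [-0.1  0.   0.1]
```

Held at TCP z = .1216, so the place height is .1296. The path runs over the empty large nest.

Request:
drive_tool --pt "0 0 -0.3 0" --pt "0 0 -0.6 0" --pt "0 0 -0.8 0" --pt "0 0 -0.8 0" --pt "0 -0.3 -0.8 0" --pt "0 -0.6 -0.8 0" --pt "0.03 -0.9 -0.8 0" --pt "0.03 -0.9 -0.8 0"

```text
time_s: 18.25
tcp_pos: [0.6196, -0.1146, 0.2154]
ee_rot: [[1.0, 0.006, -0.004], [0.006, -1.0, 0.001], [-0.004, -0.001, -1.0]]
wrist_force: [0.2, -0.4, -2.1]
gripper_width: 0.126
```

Request:
drive_tool --pt "0 -0.3 0 0" --pt "0 -0.6 0 0" --pt "0.03 -0.9 0 0" --pt "0.03 -0.9 0 0"

```text
time_s: 18.75
tcp_pos: [0.6231, -0.0075, 0.216]
ee_rot: [[1.0, 0.005, -0.002], [0.005, -1.0, -0.0], [-0.002, 0.0, -1.0]]
wrist_force: [-0.9, 0.4, -1.9]
gripper_width: 0.125
```

```bash
python3 -c "
from h import *
go(*N[38],.1296)"
```

```text
shift [ 0.022 -0.825  0.72 ] turn to yaw0 0.0027 w 10.9 t 18.75 tcp [ 0.6231 -0.0075  0.216 ] F [-0.9  0.4 -1.9]
```

Request:
drive_tool --pt "0 -0.3 0 0" --pt "0.01 -0.6 0 0" --pt "0.02 -0.82 0 0" --pt "0.02 -0.82 0 0" --pt "0.02 -0.82 0.3 0" --pt "0.02 -0.82 0.4 0" --pt "0.02 -0.82 0.4 0" --pt "0.02 -0.82 0.4 0"

```text
time_s: 19.75
tcp_pos: [0.6263, 0.089, 0.1707]
ee_rot: [[1.0, 0.003, 0.002], [0.003, -1.0, 0.0], [0.002, -0.0, -1.0]]
wrist_force: [0.2, 0.2, -2.1]
gripper_width: 0.128
```

```bash
python3 -c "
from h import *
go(*N[38],.1296)
z=telemetry.sense()['tcp_pos'][2]-.1216+.02
c=capture('side')
for k in blobs(c,(100,120,60),(125,255,255)):
        p,wh=hullmid(c,k,z)
        print(cv2.boundingRect(k),p,np.round(wh,1))
cv2.imwrite('pics/a6.png',cv2.resize(c['color'][140:320,230:410],None,fx=2.5,fy=2.5))"
```

```text
shift [-0.012 -0.021  0.342] turn to yaw0 0.0014 w 11.1 t 19.75 tcp [0.6263 0.089  0.1707] F [ 0.2  0.2 -2.1]
(360, 377, 25, 6) [ 0.42689291 -0.28417158] [ 8.7 34.5]
(357, 345, 32, 28) [ 0.45523741 -0.2560972 ] [46.4 46.4]
(282, 294, 36, 39) [ 0.42704568 -0.11460933] [57.3 83.6]
(258, 253, 14, 20) [0.45257269 0.02129264] [22.2 50.6]
(308, 198, 18, 23) [0.62589335 0.08997098] [34.7 75.4]
```

View pics/a6.png

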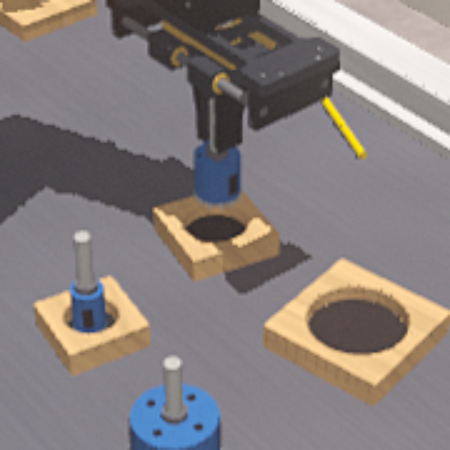

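The 38 saw is over its nest at (.626,.090). Lowering.

Request:
drive_tool --pt "-0.005 -0.015 0.15 0" --pt "-0.005 -0.015 0.27 0" --pt "-0.005 -0.015 0.31 0" --pt "-0.005 -0.015 0.33 0" --pt "-0.005 -0.015 0.34 0" --pt "-0.005 -0.015 0.34 0"

```text
time_s: 20.55
tcp_pos: [0.6253, 0.0913, 0.1296]
ee_rot: [[1.0, 0.003, 0.001], [0.003, -1.0, 0.0], [0.001, -0.0, -1.0]]
wrist_force: [-1.2, 0.0, 0.9]
gripper_width: 0.126
```

Request:
drive_tool --pt "0 0 0.006 0" --pt "0 0 0.012 0" --pt "0 0 0.012 0"

```text
time_s: 20.92
tcp_pos: [0.6254, 0.0913, 0.1296]
ee_rot: [[1.0, 0.004, 0.002], [0.004, -1.0, -0.0], [0.002, 0.0, -1.0]]
wrist_force: [-3.4, -0.0, 7.2]
gripper_width: 0.124
```

Request:
drive_tool --pt "0 0 0 0" --pt "0 0 0 0" --pt "0 0 0 0" --pt "0 0 0 0" --pt "0 0 -0.3 0" --pt "0 0 -0.6 0" --pt "0 0 -0.9 0" --pt "0 0 -0.9 0" --fingers 45

```text
time_s: 21.92
tcp_pos: [0.6265, 0.0917, 0.2391]
ee_rot: [[1.0, 0.004, 0.007], [0.004, -1.0, 0.002], [0.007, -0.002, -1.0]]
wrist_force: [-0.6, 1.2, -0.6]
gripper_width: 0.514
```

```bash
python3 -c "
from h import *
go(*S[62],.17)"
```

```text
shift [-1.449  1.407  0.562] turn to yaw0 0.0018 w 44.7 t 21.925 tcp [0.6265 0.0917 0.2391] F [-0.6  1.2 -0.6]
```

Request:
drive_tool --pt "-0.35 0.33 0 0" --pt "-0.7 0.66 0 0" --pt "-1 0.97 0 0" --pt "-1 0.97 0 0"

```text
time_s: 22.42
tcp_pos: [0.5023, -0.0275, 0.2347]
ee_rot: [[1.0, 0.0, -0.003], [0.0, -1.0, -0.0], [-0.003, 0.0, -1.0]]
wrist_force: [0.8, 0.8, -1.1]
gripper_width: 0.516
```

Request:
drive_tool --pt "-0.3 0.3 0 0" --pt "-0.44 0.435 0 0" --pt "-0.44 0.435 0 0" --pt "-0.44 0.435 0.3 0" --pt "-0.44 0.435 0.55 0" --pt "-0.44 0.435 0.55 0" --pt "-0.44 0.435 0.55 0"

```text
time_s: 23.3
tcp_pos: [0.4542, -0.0774, 0.1702]
ee_rot: [[1.0, 0.004, 0.002], [0.004, -1.0, -0.0], [0.002, 0.0, -1.0]]
wrist_force: [0.3, -0.0, 0.5]
gripper_width: 0.517
```

```bash
python3 -c "
from h import *
go(*S[62],.123)
c=capture('side')
cv2.imwrite('pics/a7.png',cv2.resize(c['color'][150:370,190:410],None,fx=2.5,fy=2.5))"
```

```text
shift [-0.004  0.001  0.393] turn to yaw0 0.0022 w 44.9 t 23.3 tcp [ 0.4542 -0.0774  0.1702] F [ 0.3 -0.   0.5]
```

View pics/a7.png

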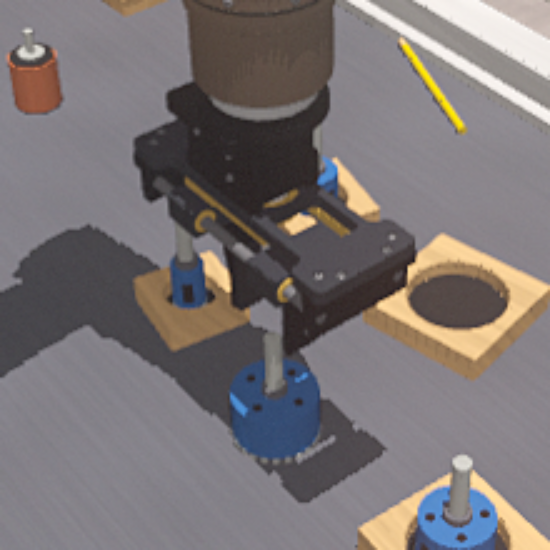

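The jaws straddle the 62 saw's shank (crop (272,350)), and the 26 saw is clear. Descending and gripping.

Request:
drive_tool --pt "0 0 0.2 0" --pt "0 0 0.39 0" --pt "0 0 0.39 0" --pt "0 0 0.39 0"

```text
time_s: 23.85
tcp_pos: [0.4538, -0.0777, 0.1239]
ee_rot: [[1.0, 0.004, 0.003], [0.004, -1.0, 0.0], [0.003, -0.0, -1.0]]
wrist_force: [-0.3, -0.4, -0.3]
gripper_width: 0.515
```

Request:
drive_tool --pt "0 0 0 0" --pt "0 0 0 0" --pt "0 0 0 0" --pt "0 0 0 0" --pt "0 0 0 0" --pt "0 0 0 0" --fingers 0

```text
time_s: 24.6
tcp_pos: [0.4525, -0.0779, 0.1224]
ee_rot: [[1.0, 0.003, -0.001], [0.003, -1.0, -0.0], [-0.001, 0.0, -1.0]]
wrist_force: [-0.6, -0.6, -2.3]
gripper_width: 0.13
```

```bash
python3 -c "
from h import *
go(*N[62],.17)"
```

```text
shift [ 1.503 -0.052 -0.398] turn to yaw0 0.0016 w 11.3 t 24.6 tcp [ 0.4525 -0.0779  0.1224] F [-0.6 -0.6 -2.3]
```

Held at .1224, so the place height is .1304.

Request:
drive_tool --pt "0 0 -0.2 0" --pt "0 0 -0.4 0" --pt "0 0 -0.4 0" --pt "0.3 -0.01 -0.4 0" --pt "0.6 -0.03 -0.4 0" --pt "0.9 -0.05 -0.4 0" --pt "0.9 -0.05 -0.4 0"

```text
time_s: 25.48
tcp_pos: [0.5623, -0.0713, 0.1684]
ee_rot: [[1.0, 0.003, -0.001], [0.003, -1.0, -0.0], [-0.001, 0.0, -1.0]]
wrist_force: [-0.7, -0.3, -3.9]
gripper_width: 0.128
```

Request:
drive_tool --pt "0.3 0 0 0" --pt "0.6 0 0 0" --pt "0.6 0 0 0" --pt "0.6 0 0 0"

```text
time_s: 25.98
tcp_pos: [0.6309, -0.0714, 0.1688]
ee_rot: [[1.0, 0.003, -0.004], [0.003, -1.0, 0.0], [-0.004, -0.0, -1.0]]
wrist_force: [-0.0, -0.2, -2.5]
gripper_width: 0.128
```

```bash
python3 -c "
from h import *
go(*N[62],.1304)
z=telemetry.sense()['tcp_pos'][2]-.1224+.02
c=capture('side')
for k in blobs(c,(100,120,60),(125,255,255)):
        p,wh=hullmid(c,k,z)
        print(cv2.boundingRect(k),p,np.round(wh,1))
cv2.imwrite('pics/a8.png',cv2.resize(c['color'][150:370,260:480],None,fx=2.5,fy=2.5))"
```

```text
shift [ 0.017 -0.002  0.32 ] turn to yaw0 0.0013 w 11.2 t 25.975 tcp [ 0.6309 -0.0714  0.1688] F [-0.  -0.2 -2.5]
(357, 345, 32, 31) [ 0.45614311 -0.25579947] [47.1 48.5]
(258, 253, 14, 20) [0.45436246 0.02446439] [22.4 53.7]
(358, 233, 33, 33) [ 0.63200914 -0.07158037] [59.9 90.7]
(307, 213, 18, 23) [0.59480417 0.05414362] [33.7 70.5]
```

View pics/a8.png

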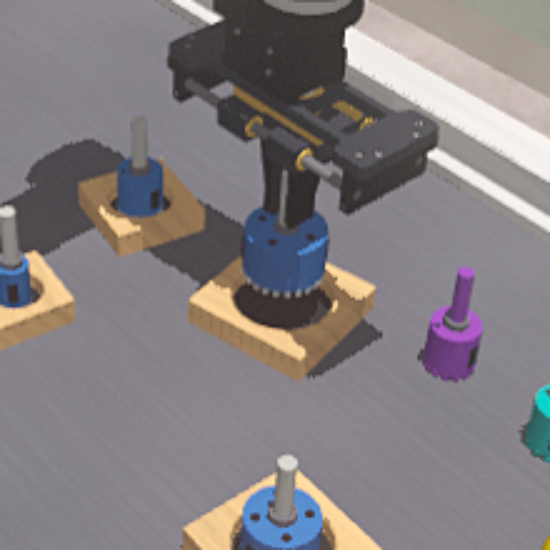

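The 62 saw is over its nest at (.632,-.0716). Lowering.

Request:
drive_tool --pt "0.007 0 0.15 0" --pt "0.007 0 0.25 0" --pt "0.007 0 0.29 0" --pt "0.007 0 0.31 0" --pt "0.007 0 0.32 0" --pt "0.007 0 0.32 0"

```text
time_s: 26.78
tcp_pos: [0.6337, -0.0713, 0.1325]
ee_rot: [[1.0, 0.003, 0.001], [0.003, -1.0, 0.0], [0.001, -0.0, -1.0]]
wrist_force: [0.6, 0.9, -2.6]
gripper_width: 0.128
```

Request:
drive_tool --pt "0 0 0.006 0" --pt "0 0 0.012 0" --pt "0 0 0.012 0"

```text
time_s: 27.15
tcp_pos: [0.6335, -0.0713, 0.1307]
ee_rot: [[1.0, 0.003, -0.0], [0.003, -1.0, 0.0], [-0.0, -0.0, -1.0]]
wrist_force: [0.0, 0.6, -2.5]
gripper_width: 0.124
```

No contact yet; a touch lower.

Request:
drive_tool --pt "0 0 0.006 0" --pt "0 0 0.012 0" --pt "0 0 0.012 0" --pt "0 0 0.012 0"

```text
time_s: 27.65
tcp_pos: [0.6338, -0.0715, 0.1303]
ee_rot: [[1.0, 0.004, 0.001], [0.004, -1.0, -0.0], [0.001, 0.0, -1.0]]
wrist_force: [-2.3, -0.4, 6.1]
gripper_width: 0.128
```

Contact. Release, lift, and back away toward the robot so the top view is clear.

Request:
drive_tool --pt "0 0 0 0" --pt "0 0 0 0" --pt "0 0 0 0" --pt "0 0 0 0" --pt "0 0 -0.3 0" --pt "0 0 -0.6 0" --pt "0 0 -1 0" --pt "0 0 -1 0" --fingers 45

```text
time_s: 28.65
tcp_pos: [0.6356, -0.0713, 0.2544]
ee_rot: [[1.0, 0.004, 0.01], [0.004, -1.0, 0.0], [0.01, -0.0, -1.0]]
wrist_force: [0.4, -0.7, -0.5]
gripper_width: 0.515
```

Request:
drive_tool --pt "-0.3 -0.3 -0.2 0" --pt "-0.6 -0.6 -0.4 0" --pt "-1 -1 -0.4 0" --pt "-1 -1 -0.4 0"

```text
time_s: 29.15
tcp_pos: [0.5105, 0.05, 0.2973]
ee_rot: [[1.0, 0.007, -0.001], [0.007, -1.0, 0.001], [-0.001, -0.001, -1.0]]
wrist_force: [0.3, 0.1, 0.8]
gripper_width: 0.515
```

Request:
drive_tool --pt "-0.1 -0.3 0 0" --pt "-0.2 -0.6 0 0" --pt "-0.3 -1 0 0" --pt "-0.3 -1 0 0"

```text
time_s: 29.65
tcp_pos: [0.4766, 0.1702, 0.2965]
ee_rot: [[1.0, 0.007, -0.001], [0.007, -1.0, -0.0], [-0.001, 0.0, -1.0]]
wrist_force: [-0.1, -0.8, -0.5]
gripper_width: 0.519
```

Request:
drive_tool --pt "0 -0.3 0 0" --pt "0 -0.6 0 0" --pt "0 -1 0 0" --pt "0 -1 0 0"

```text
time_s: 30.15
tcp_pos: [0.477, 0.2897, 0.296]
ee_rot: [[1.0, 0.005, -0.001], [0.005, -1.0, -0.001], [-0.001, 0.001, -1.0]]
wrist_force: [0.2, 0.3, -0.3]
gripper_width: 0.519
```

Run:
```python
from h import *
np.set_printoptions(precision=4,suppress=True)
for n in ("top","side"):
    c=capture(n)
    for tag,lo,hi,z in (("blue",(100,120,60),(125,255,255),.034),("yellow",(22,150,100),(32,255,255),.05),("drum",(3,100,40),(10,220,200),.026)):
        for k in blobs(c,lo,hi):
            p,wh=hullmid(c,k,z); print(n,tag,cv2.boundingRect(k),p,np.round(wh,1))
    cv2.imwrite(f"pics/end_{n}.png",c["color"])
print(N, telemetry.sense()["tcp_pos"])
```

```text
top blue (397, 256, 23, 22) [ 0.4709 -0.2402] [51.2 52.2]
top blue (279, 256, 11, 11) [0.4778 0.0636] [24.3 24.5]
top blue (266, 193, 16, 17) [0.6248 0.0931] [37.  39.9]
top blue (327, 186, 26, 26) [ 0.6349 -0.0699] [61.8 62.3]
top yellow (468, 219, 23, 23) [ 0.5625 -0.4062] [50.6 55.6]
top yellow (219, 111, 55, 25) [0.8147 0.1655] [  9.  146.5]
top drum (142, 227, 22, 11) [0.5426 0.3884] [18.2 54.7]
side blue (357, 345, 32, 38) [ 0.4684 -0.2442] [48.6 71.7]
side blue (367, 273, 22, 8) [ 0.6103 -0.1087] [14.7 42.7]
side blue (258, 253, 14, 20) [0.4735 0.0556] [22.9 53.6]
side blue (359, 247, 32, 25) [ 0.6419 -0.0672] [59.7 69.1]
side blue (307, 213, 18, 23) [0.6215 0.088 ] [35.4 74. ]
side yellow (467, 359, 49, 65) [ 0.5589 -0.3984] [ 57.8 117.6]
side yellow (351, 168, 25, 35) [0.7781 0.1171] [  7.6 142.9]
side drum (609, 445, 31, 28) [ 0.6272 -0.5808] [29.3 40.3]
side drum (193, 170, 22, 25) [0.5283 0.3847] [ 44.3 101.4]
side drum (0, 137, 28, 44) [0.21   0.8004] [ 64.2 229.2]
side drum (15, 128, 21, 16) [0.2689 0.8884] [36.  83.1]
side drum (28, 110, 24, 9) [0.3402 1.0007] [50.7 68
[... 835 characters left out ...]
 1.7521] [133.4 260.5]
side drum (9, 18, 44, 16) [0.5611 1.8826] [164.4 165.4]
side drum (221, 15, 20, 24) [1.1623 1.3058] [ 73.4 288.9]
side drum (211, 11, 10, 17) [1.1697 1.4203] [ 33.  210.1]
side drum (115, 7, 27, 23) [0.9054 1.707 ] [ 96.5 295.1]
side drum (278, 3, 15, 10) [1.4783 1.3706] [ 57.  125.3]
side drum (229, 3, 42, 32) [1.2877 1.3487] [122.8 421.5]
side drum (195, 0, 22, 39) [1.1465 1.4638] [ 76.4 506.2]
side drum (77, 0, 17, 18) [0.8143 1.9377] [ 62.6 274.4]
side drum (41, 0, 37, 22) [0.7238 2.0142] [103.9 376.5]
side drum (0, 0, 15, 9) [0.5688 2.2918] [ 60.1 170.9]
{26: (0.4785, 0.061), 38: (0.625, 0.0915), 50: (0.4733, -0.2412), 62: (0.6328, -0.0711)} [0.4767 0.2875 0.2963]
```

View pics/end_side.png

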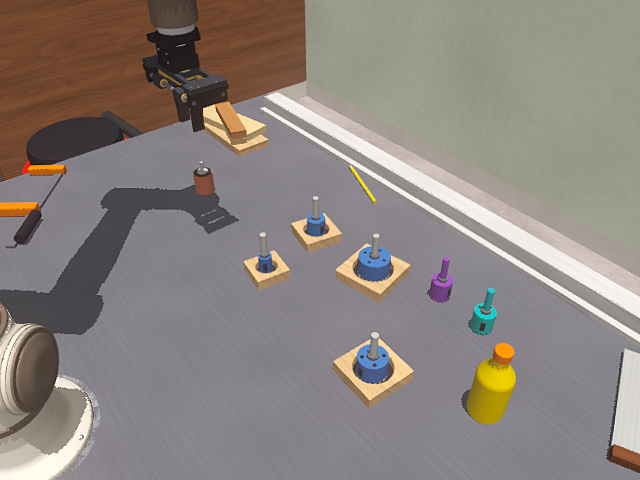

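All four saws stand upright in their nests at (265,265), (316,223), (374,262) and (373,362), within about 3 mm of centre in the top view. The bottle, drum and look-alikes haven't moved, and the gripper is clear. Handing in.

```bash
python3 -c "
from station import order
print(order.finish_job())"
```

```text
the job is handed in; nothing more can be done
None
```

I put all four blue hole saws away in their own nests and handed the job in at about 30 s of the 99 s allowed. The hand-in gives no verdict.

- **Placing:** I gripped each saw by its shank and lowered it until the wrist felt the recess floor (6–11 N) at the expected height. I then released it and lifted clear.
- **Position:** In the last top view the saw axes are within about 3 mm of the recess centres (limit 11 mm), and in the last side picture all four saws look upright.
- **Bystanders:** The glue bottle measured the same as at the start, and the drum within 1 mm in the side view. I left the purple and turquoise look-alikes alone. The gripper ended empty and clear.
- **Checks that disagreed:**
  - The final side-view numbers for the saws sit 4–7 mm off. The nests hide the lower part of the cups and I used one fixed height, and for the largest saw the mask also split in two.
  - The last top-view drum reading was about 12 mm off. Only half of the drum showed in that mask, so I went by the side view.

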